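# Raise the varnishing hood's sash to the pointer

## Task

The clear front window of the small varnishing hood stands partly open. Push it up with your fingers from beneath its black lip until the lip is level with the pointer clamped on the side rail, then leave it there and draw the hand away. Do not grip the lip or push on the pane or on the top of the lip, and leave the pointer, the stone in the hood and the jar and bowl in front of it where they are.

Things in the scene. Friction and masses are not known exactly. Their poses are not given: they have to be found in the camera images.
- hood: Fixed aluminium hood, 270 deep x 300 wide x 350 mm high. Origin: centre of its underside, on the table. x points into the hood, y to the left rail, z up. The sash runs between two front rails that lean back 25 degrees from vertical (top farther in); their feet are 100 mm in front of the origin, 30 mm up. Below the lip the front is open down to a 26 mm high sill.
- sash (a joint): Height of the sash along the leaning rails in m: 0 = shut on the sill, 0.215 = top stop, grows upward. Counterweighted: it stays where it is left; pushing it takes 3 to 7 N. Equal to pointer when the lip is level with the pointer.
- pointer (a joint): Place of the pointer clamp along the left rail in m, on the same scale as sash. Clamped tight; not to be moved.
- lip_front (a point): Middle of the front edge of the level black lip, half-way up it. z points up along the rails (the way the sash slides), y left along the lip, x into the hood square to the pane. The lip is 236 mm long, 10 mm thick (its underside 5 mm below this point along z) and stands out 35 mm from the pane; under it is free space.
- pointer_tip (a point): Tip of the dark steel tooth (12 mm square bar set on edge) of the pointer clamp on the left rail (+y of the hood), which points at the left end of the lip. Axes as lip_front.
- stone: Loose smooth black stone, 86 mm across, 36 mm high, on the rack inside the hood. Origin: centre of its underside.
- paint_jar: Loose blue paint jar, 38 mm across, 52 mm high, on the table in front of the hood's left side. Origin: centre of its underside.
- water_bowl: Loose steel bowl, 84 mm across, 45 mm high, on the table in front of the hood's right side. Origin: centre of its underside.
- pane_mid (a point): Middle of the front face of the clear pane (206 x 140 mm) above the lip; axes as lip_front. A 6 mm thick aluminium strip covers the top of the lip, from 12 mm behind its front edge. Neither is to be pushed.

How it is judged:
By the outcome, as a careful person would: the job done as asked, in the order asked, and still so for the second after the job is handed in, with the robot touching nothing.
It also fails if it takes over 42 s, if anything falls off the work surface, if the arm or the gripper's body presses on something with over 40 N, if the wrist force passes 120 N, or if a joint passes its speed limit or range.

## Robot

A 6-joint arm with a two-finger parallel gripper is mounted at the origin on the work surface. World frame = base frame: x ahead of the robot, y to its left, z up, the work surface at z = 0. Lengths are in m, angles in rad, forces in N, time in s.
With the tool pointing down it reaches from about 0.35 to 0.925 m from the base axis. Payload 6.4 kg.
Tool frame: the origin (TCP) lies midway between the tips of the shut fingers; the grasp point (between the pads) lies 19 mm behind it; z points along the fingers, x is the direction in which the jaws open and shut, and the axes are right-handed (so a half turn about z gives the same grasp; the last joint's range is limited). The gripper opens to 85 mm and grips with 20 to 120 N. Pads are 22 mm wide; open, the fingers measure 114 mm over their backs; the gripper's body (76 mm by 85 mm) begins 54 mm behind the grasp point. The pads swing forward as they close: fully open they stand 13 mm farther back than shut.
Start: joints at [-1.484, 0.245, 1.558, -0, 1.339, -0.174], TCP at [0.168, -0.628, 0.231] pointing down, gripper open.
Joint ranges: [-3.13, 3.13], [-1.02, 2.26], [0.13, 2.54], [-0.95, 4.09], [0.21, 2.88], [-2.74, 2.74]. Speed limits (rad/s): [2.57, 2.57, 3.14, 3.14, 3.14, 3.14].

## Interface

Orientations are given as a unit quaternion [w, x, y, z].
In Python, from workcell import * gives the robot as it stands.
- The arm moves only by the tool step_arm, never from a script. Its argument "moves" is a list of rows, each a list of 7 numbers: the shift along the tool's x, y, z in cm, then the turn, a rotation vector about the tool's x, y, z in degrees, then the opening, from 0 (shut) to 1 (fully open). In form: [[dx, dy, dz, rx, ry, rz, jaw], ...]. A call has 1 to 8 rows; each row is the pose to reach, as a shift and turn from the pose commanded when the call began, along the tool's axes at that moment; what a row does not reach only later rows make up. A row lasts 1/10 s, in which the tool goes at most 50 mm and 8.59 degrees, less where a joint would pass 70% of its speed; a pose out of reach is approached as far as the arm can. A call with a gripper value outside its range is refused whole. The fingers move at their own pace and stop on an object; "force" is the grip in N (left out, the last holds). Time passes only in rows, so rows that repeat a pose let the fingers close. It gives the time, the measured TCP pose, the force and the opening at its end, in the units of the state.
- observe(): the state, without advancing time (a new reading comes with each control period).
- camera(name): name is "scene" or "side" or "wrist"; returns a dict with "pixels" (400x640x3 uint8, blue, green, red), "camera_matrix" (3x3 intrinsics, pixels), "k1" (the pictures are not rectified: a ray, as slopes to the right and down, at radius r is drawn at 1 + k1 r^2 times it, then the intrinsics apply), "T" (4x4, takes a point from camera to world coordinates); the wrist camera has in their place "tool_from_camera" (4x4, takes a point from camera to tool coordinates, whose origin is the TCP and whose axes are the tool frame's). Camera axes: x right, y down, z forward; pixel columns grow to the right and rows downward; lengths in m; the calibration is good to about 2 mm. A picture is of the moment at which its call begins: read the wrist's pose just before it. There is no depth.
- finish_job(): hands the job in, once; it reports no verdict.
Trained networks look in a picture, given as the dict that the camera call returned (one of the last four; its "shot" number tells which), for a name from the list of things; names that differ only in an ending like _2 or _b are one class to them, and where a whole thing is asked for, a point or a joint stands for the part that bears it (a point fixed in the world has none). Each returns a list of dicts, best first, with "p" (0 to 1); they miss things now and then, are a little off and sometimes report something else, mostly with a low value. They report only what shows in the picture. A call takes as long as a camera call.
- find_in(picture, query): "extent" ([left, top, width, height] in pixels, round what is visible of it).
The state is a dict: "clock": time; "joint_positions": joint angles; "joint_velocities": joint speeds; "effort": joint torques, N m; "tcp_pos": TCP position; "ee_rot": TCP orientation; "wrist_force": force on the tool from outside, world axes, zero at the start; "ft_torque": the same for the moment, N m; "gripper_width": finger opening in m.
Only numpy, scipy, OpenCV 4.12 (cv2) and the standard library are available. Lean on these libraries where they do the work, as an engineer would, in place of code of your own. Each camera call takes 0.05 s, during which the arm holds its last target.

## Working session

There is one attempt and no reset: what is moved stays moved. The work goes in short steps, Python scripts to look and compute and a tool call to move; the robot and the scene stay as the last step left them, time stands still between calls to the robot, and variables do not carry over. Pictures are saved under pics/ and viewed, and the job is handed in when it is done.

Besides the shell and the picture viewer there is one more tool, called after "Request:" as a command line: name --pt "numbers of a row" for each row, then --argument value for the rest. step_arm: Moves the arm, as the interface text tells. Its arguments: {"type":"object","properties":{"moves":{"type":"array","items":{"type":"array","items":{"type":"number"}}},"force":{"type":"number"}},"required":["moves"]}

```bash
ls; mkdir -p pics
python3 - <<'E'
from workcell import *
import cv2,pickle
print(observe())
for n in ["scene","side","wrist"]:
    c=camera(n); cv2.imwrite(f"pics/{n}0.png",c["pixels"]); pickle.dump(c,open(f"{n}0.pkl","wb"))
    print(n,c["camera_matrix"],c["k1"],c.get("T"),c.get("tool_from_camera"))
    for q in ["hood","sash","pointer","stone","paint_jar","water_bowl"]:
        print(q,[(d["extent"],round(d["p"],2)) for d in find_in(c,q)[:2]])
E
```

```text
pics
{'clock': 0.0, 'joint_positions': array([-1.48410862e+00,  2.45810229e-01,  1.55902804e+00,  8.90682186e-06,
        1.33869195e+00, -1.74085237e-01]), 'joint_velocities': array([ 0.00031286,  0.00024587,  0.00154909, -0.00074863,  0.00018984,
       -0.00066237]), 'effort': array([-5.17592835e-04, -4.29507995e+01, -3.26126003e+01, -1.28290771e-04,
        5.39219705e-03,  1.39573473e-05]), 'tcp_pos': array([ 0.16755566, -0.6274521 ,  0.23017524]), 'ee_rot': array([-7.17232130e-04,  7.93039806e-01, -6.09169046e-01, -6.51259024e-04]), 'wrist_force': array([ 0.1128172 , -0.35178759,  1.12306893]), 'ft_torque': array([-0.01524801, -0.05798109,  0.09109854]), 'gripper_width': 0.08502069825855116}
scene [[416.20300472   0.         320.86645308]
 [  0.         416.20300472 199.89096144]
 [  0.           0.           1.        ]] -0.027280038599204547 [[ 0.01211348  0.8827874  -0.46961651  1.072346  ]
 [ 0.99990894 -0.00790039  0.01094087 -0.00322807]
 [ 0.00594831 -0.46970627 -0.88280272  0.93512653]
 [ 0.          0.          0.          1.        ]] None
hood [([261.7, 171.0, 194.8,
[... 565 characters left out ...]
  ]] None
hood [([293.7, 59.0, 177.1, 220.0], 0.66)]
sash [([299.6, 124.8, 91.2, 116.0], 0.9)]
pointer []
stone []
paint_jar [([263.3, 176.9, 18.4, 20.7], 0.68)]
water_bowl [([321.5, 278.9, 41.5, 40.5], 0.69)]
wrist [[318.80181191   0.         320.91377456]
 [  0.         318.80181191 194.40538147]
 [  0.           0.           1.        ]] 0.009314065694349505 None [[ 9.99999952e-01 -7.00455248e-05  3.02673533e-04 -8.78432311e-04]
 [-2.32523011e-05  9.54644084e-01  2.97749344e-01 -7.70838750e-02]
 [-3.09801507e-04 -2.97749337e-01  9.54644037e-01 -1.42195301e-01]
 [ 0.00000000e+00  0.00000000e+00  0.00000000e+00  1.00000000e+00]]
hood []
sash []
pointer []
stone []
paint_jar []
water_bowl []
```

View pics/scene0.png

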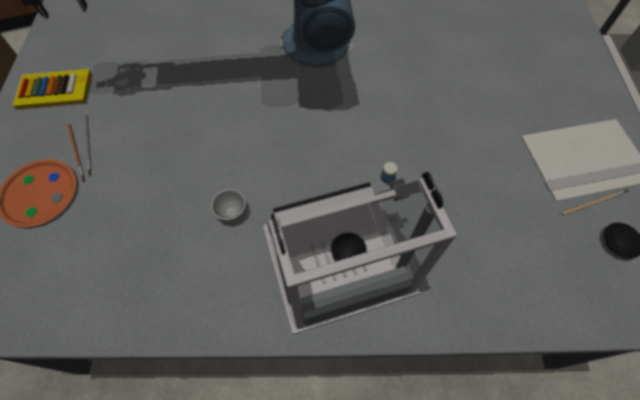

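View pics/side0.png

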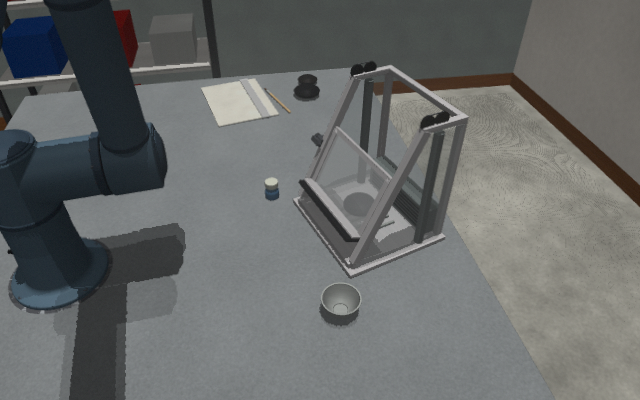

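Run:
```python
import cv2
a=cv2.imread("pics/side0.png")[50:330,240:480]; cv2.imwrite("pics/side0z.png",cv2.resize(a[50:230],None,fx=3.3,fy=3.3,interpolation=cv2.INTER_CUBIC))
a=cv2.imread("pics/scene0.png")[160:260,250:420]; cv2.imwrite("pics/scene0z.png",cv2.resize(a,None,fx=4.6,fy=4.6,interpolation=cv2.INTER_CUBIC))
```

```text
(no output)
```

View pics/side0z.png

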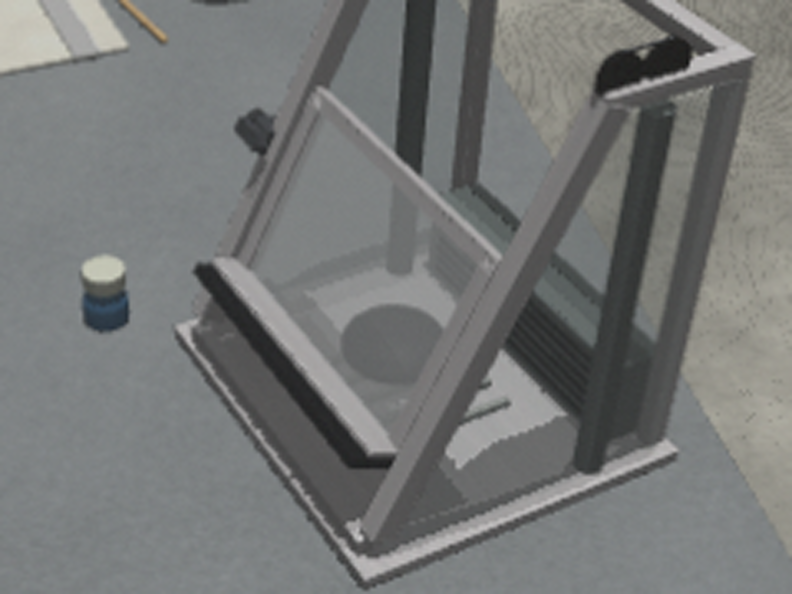

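View pics/scene0z.png

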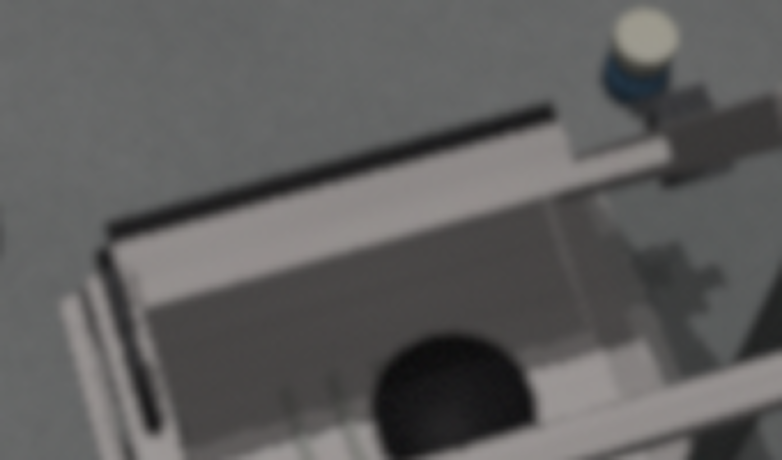

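```bash
cat > h.py <<'E'
import numpy as np, cv2, pickle
from scipy.optimize import least_squares
from scipy.spatial.transform import Rotation as R
def proj(c,P,T=None):
    T=c["T"] if T is None else T
    P=np.atleast_2d(P); q=(P-T[:3,3])@T[:3,:3]; xy=q[:,:2]/q[:,2:]
    xy=xy*(1+c["k1"]*(xy**2).sum(1,keepdims=True)); K=c["camera_matrix"]
    return xy*[K[0,0],K[1,1]]+[K[0,2],K[1,2]]
a=np.deg2rad(25); ux=np.array([np.cos(a),0,-np.sin(a)]); uz=np.array([np.sin(a),0,np.cos(a)]); uy=np.array([0,1.,0])
foot=np.array([-.1,0,.03])
def hood2w(h,P): # h=x,y,yaw
    return R.from_euler('z',h[2]).apply(np.atleast_2d(P))+[h[0],h[1],0]
def lipP(s,o,y,dx=0,dz=0): # local lip coords; o: distance of lip front ahead of rail line
    return foot+ux*(dx-o)+uz*(s+dz)+uy*y
E
python3 - <<'E'
from h import *
S=pickle.load(open("side0.pkl","rb")); C=pickle.load(open("scene0.pkl","rb"))
sd=lambda u,v:np.array([u/3.3+240,v/3.3+100]); sc=lambda u,v:np.array([u/4.6+250,v/4.6+160])
def model(p):
    h=p[:3]; s,o,pt_s,pt_y,pt_o=p[3:8]; b=p[8]
    r=[]
    def add(c,P,px): r.append((proj(c,hood2w(h,P))[0]-px))
    add(S,[-.135,-.15,0],sd(365,585)); add(S,[.135,-.15,0],sd(676,457)); add(S,[-.135,.15,b],sd(176,330))
    add(C,[.135,-.15,0],np.array([296,331])); add(C,[.135,.15,0],np.array([419,292]))
    # lip top front corners
    for y,pc,ps in [(.118,sc(550,104),sd(200,262)),(-.118,sc(108,226),None)]:
        P=lipP(s,o,y,0,.005); add(C,P,pc)
        if ps is not None: add(S,P,ps)
    # bottom front right corner
    add(S,lipP(s,o,-.118,0,-.005),sd(350,466))
    return np.concatenate(r)
p0=np.array([.75,0.05,.2,.08,.04,0,0,0,.005])
f=least_squares(model,p0,loss='soft_l1',f_scale=1.0)
print(f.x[:5],f.x[8]); print(f.fun.reshape(-1,2).round(1))
pickle.dump(f.x,open("fit.pkl","wb"))
h=f.x[:3]
# jar, bowl on table: from side
def ray(c,px):
    K=c["camera_matrix"]; d=(np.array(px)-[K[0,2],K[1,2]])/[K[0,0],K[1,1]]
    x=d.copy()
    for _ in range(10): x=d/(1+c["k1"]*(x@x))
    return c["T"][:3,3], c["T"][:3,:3]@np.r_[x,1]
def onz(c,px,z): o,d=ray(c,px); return o+d*(z-o[2])/d[2]
print("jar top",onz(C,(390,168),.052),onz(S,(271.5,182),.052),"bowl rim",onz(C,(230,203),.045),onz(S,(340.5,297),.045))
print("lip mid",hood2w(h,lipP(f.x[3],f.x[4],0)))
E
```

```text
[0.73174871 0.04858497 0.29927322 0.04018467 0.04858159] 0.0027282882156907293
[[-0.6  0.7]
 [-0.2 -0.5]
 [-1.5  0. ]
 [-2.4  2.9]
 [ 0.9  0.5]
 [ 0.9 -0.4]
 [-0.7 -0.4]
 [-0.2  0.3]
 [ 0.5  0.8]]
jar top [0.5134088  0.18240923 0.052     ] [0.51007872 0.17587797 0.052     ] bowl rim [ 0.60536755 -0.21152155  0.045     ] [ 0.60494259 -0.2163548   0.045     ]
lip mid [[0.61034873 0.01112821 0.08695115]]
```

```bash
cat > d.py <<'E'
from h import *
def frame(yaw,pitch): # pitch down deg; tool x to the right, y down-ish
    p=np.deg2rad(pitch); z=np.array([np.cos(p)*np.cos(yaw),np.cos(p)*np.sin(yaw),-np.sin(p)])
    x=np.array([np.sin(yaw),-np.cos(yaw),0]); y=np.cross(z,x); return np.c_[x,y,z]
def cur(st): q=st["ee_rot"]; return st["tcp_pos"],R.from_quat([q[1],q[2],q[3],q[0]]).as_matrix()
def delta(st,pos,M):
    p,Q=cur(st); return (Q.T@(np.array(pos)-p)*100).round(2), np.rad2deg(R.from_matrix(Q.T@M).as_rotvec()).round(2)
E
python3 - <<'E'
from d import *; from workcell import *
st=observe(); f=pickle.load(open("fit.pkl","rb"))
print(delta(st,[.45,-.08,.26],frame(f[2],55)))
print(delta(st,[.45,-.08,.26],frame(f[2],25)))
E
```

```text
(array([-45.67, -41.42,  -2.87]), array([35.  , -0.67, -2.13]))
(array([-45.67, -41.42,  -2.87]), array([64.99, -1.25, -1.96]))
```

Request:
step_arm --pt "-3.5 -3 0 2 0 0 0" --pt "-7 -6 0 6 0 0 0" --pt "-11 -9.5 -1 12 0 0 0" --pt "-15 -13.5 -1 18 0 0 0" --pt "-19 -17.5 -1 24 0 -1 0" --pt "-23 -21 -2 29 0 -1 0" --pt "-27 -24.5 -2 33 -1 -1 0" --pt "-30 -27 -2 35 -1 -2 0"

```text
clock: 1.85
tcp_pos: [0.3457, -0.2791, 0.2511]
ee_rot: [-0.244, 0.766, -0.568, 0.177]
wrist_force: [0.3, -0.1, -0.5]
gripper_width: 0.0003
```

Run:
```python
from d import *; from workcell import *
st=observe(); f=pickle.load(open("fit.pkl","rb")); print(st["joint_positions"],st["tcp_pos"])
print(delta(st,[.45,-.08,.26],frame(f[2],25)))
print(delta(st,[.45,-.08,.22],frame(f[2],25)))
```

```text
[-1.30077846 -0.41912769  2.22713417  0.62329861  1.39797867 -0.15640406] [ 0.34573864 -0.2790667   0.25105096]
(array([-15.98, -13.38,   8.44]), array([29.87,  0.15, -0.35]))
(array([-15.96, -11.08,  11.71]), array([29.87,  0.15, -0.35]))
```

```bash
cat >> d.py <<'E'
def lframe(yaw,beta):
    Rz=R.from_euler('z',yaw); b=np.deg2rad(beta)
    z=Rz.apply(ux*np.cos(b)+uy*np.sin(b)); y=Rz.apply(-uz); x=np.cross(y,z); return np.c_[x,y,z]
E
python3 - <<'E'
from d import *; from workcell import *
st=observe(); f=pickle.load(open("fit.pkl","rb"))
M=lframe(f[2],32); print(M)
for p in ([.45,-.17,.25],[.49,-.13,.2]): print(delta(st,p,M))
E
```

```text
[[ 0.70894891 -0.40383331  0.57819556]
 [-0.66875724 -0.12459877  0.73296582]
 [-0.22395356 -0.90630779 -0.35840061]]
(array([ -7.37, -10.68,   7.7 ]), array([ 28.99, -31.12,  -8.68]))
(array([ -9.99, -11.88,  14.68]), array([ 28.99, -31.12,  -8.68]))
```

Request:
step_arm --pt "-1 -1 1 4 -4 -1 0" --pt "-2 -3 2 8 -9 -2 0" --pt "-4 -5 4 13 -14 -4 0" --pt "-5 -7 5 18 -19 -5 0" --pt "-6 -9 7 23 -25 -7 0" --pt "-7.4 -10.7 7.7 28 -30 -8 0" --pt "-7.4 -10.7 7.7 29 -31.1 -8.7 0" --pt "-7.4 -10.7 7.7 29 -31.1 -8.7 0"

```text
clock: 2.65
tcp_pos: [0.4496, -0.171, 0.2493]
ee_rot: [-0.553, 0.741, -0.362, 0.118]
wrist_force: [-0.0, 0.1, 0.3]
gripper_width: -0.0002
```

Run:
```python
from d import *; from workcell import *
st=observe(); f=pickle.load(open("fit.pkl","rb")); print(st["joint_positions"],st["tcp_pos"])
M=lframe(f[2],32)
print(delta(st,[.45,-.17,.25],M))
c=camera("wrist"); cv2.imwrite("pics/w1.png",c["pixels"]); c["st"]=st; pickle.dump(c,open("w1.pkl","wb"))
for q in ["pointer_tip","pointer","sash"]: print(q,[(d["extent"],round(d["p"],2)) for d in find_in(c,q)[:2]])
```

```text
[-1.10998361  0.00845789  2.10912074  1.02059392  1.72610655 -0.43095098] [ 0.44963363 -0.17103736  0.24927269]
(array([-0.06, -0.09,  0.07]), array([ 0.17,  0.07, -0.06]))
pointer_tip [([257.9, 107.6, 21.6, 10.9], 0.82)]
pointer [([256.5, 105.5, 22.6, 17.5], 0.7)]
sash [([274.7, 69.5, 176.0, 144.1], 0.76)]
```

View pics/w1.png

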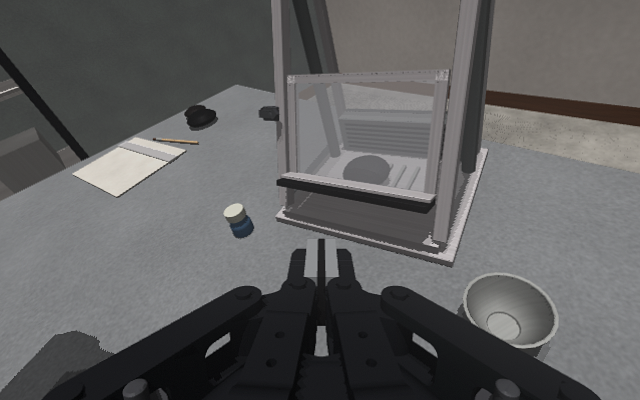

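Run:
```python
import cv2
a=cv2.imread("pics/w1.png")[60:260,240:500]; cv2.imwrite("pics/w1z.png",cv2.resize(a,None,fx=3,fy=3,interpolation=cv2.INTER_CUBIC))
a=cv2.imread("pics/w1.png")[90:130,245:305]; cv2.imwrite("pics/w1p.png",cv2.resize(a,None,fx=10,fy=10,interpolation=cv2.INTER_CUBIC))
a=cv2.imread("pics/side0.png")[125:185,285:345]; cv2.imwrite("pics/s0p.png",cv2.resize(a,None,fx=9,fy=9,interpolation=cv2.INTER_CUBIC))
```

```text
(no output)
```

View pics/w1z.png

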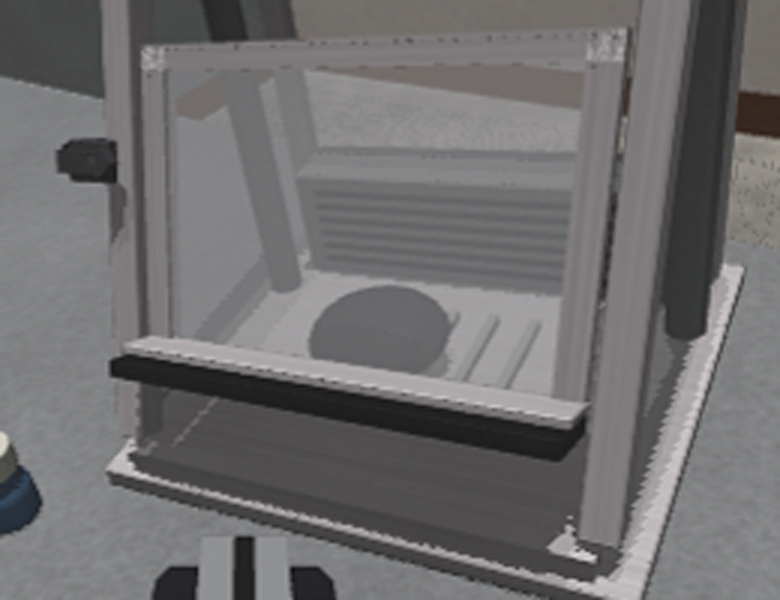

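View pics/w1p.png

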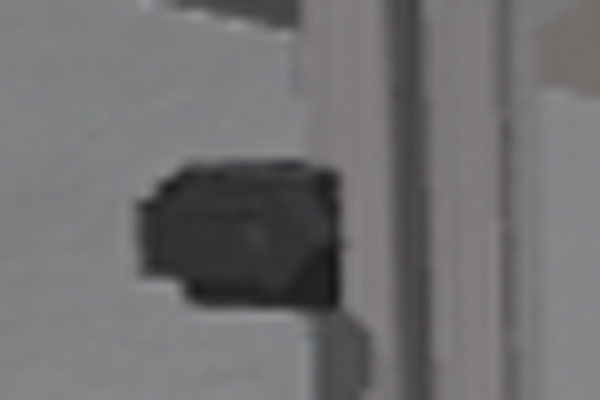

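View pics/s0p.png

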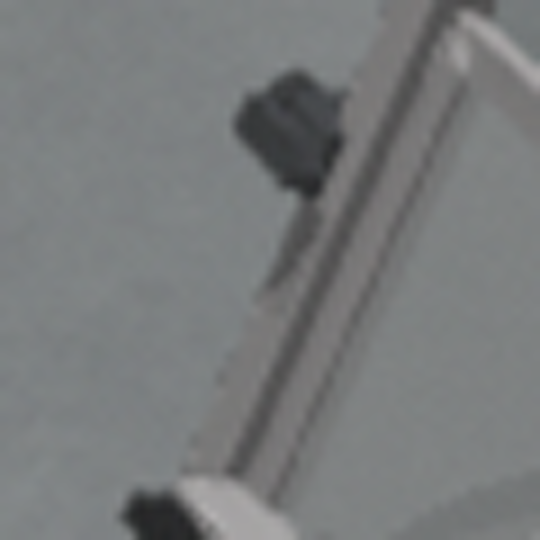

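```bash
cat >> d.py <<'E'
def wT(c):
    p,Q=cur(c["st"]); T=np.eye(4); T[:3,:3]=Q; T[:3,3]=p; return T@c["tool_from_camera"]
def load(n):
    c=pickle.load(open(n+".pkl","rb"))
    if "st" in c: c["T"]=wT(c)
    return c
def tri(obs):
    return least_squares(lambda P:np.concatenate([proj(c,P)[0]-px for c,px in obs]),[.65,.1,.15])
def tolip(h,P): # -> (s, y, o)
    q=R.from_euler('z',-h[2]).apply(np.atleast_2d(P)-[h[0],h[1],0])-foot
    return np.c_[q@uz,q[:,1],-(q@ux)]
E
python3 - <<'E'
from d import *
S=load("side0");C=load("scene0");W=load("w1"); f0=pickle.load(open("fit.pkl","rb"))
sd=lambda u,v:np.array([u/3.3+240,v/3.3+100]); sc=lambda u,v:np.array([u/4.6+250,v/4.6+160]); w=lambda u,v:np.array([u/3+240,v/3+60])
def model(p):
    h=p[:3]; s,o=p[3:5]; r=[]
    def add(c,P,px): r.append((proj(c,hood2w(h,P))[0]-px))
    add(S,[-.135,-.15,0],sd(365,585)); add(S,[.135,-.15,0],sd(676,457)); add(S,[-.135,.15,p[5]],sd(176,330))
    add(C,[.135,-.15,0],np.array([296,331])); add(C,[.135,.15,0],np.array([419,292]))
    add(W,[-.135,.15,0],w(109,483)); 
    add(W,[.135,-.15,p[5]],w(744,267)); 
    P=lipP(s,o,.118,0,.005); add(C,P,sc(550,104)); add(S,P,sd(200,262)); add(W,P,w(112,360))
    add(C,lipP(s,o,-.118,0,.005),sc(108,226))
    P=lipP(s,o,-.118,0,-.005); add(S,P,sd(350,466)); add(W,P,w(562,459))
    add(W,lipP(s,o,.118,0,-.005),w(112,376)); add(W,lipP(s,o,-.118,0,.005),w(563,436))
    return np.concatenate(r)
f=least_squares(model,f0[[0,1,2,3,4,8]],loss='soft_l1'); print(f.x.round(4)); print(f.fun.reshape(-1,2).round(1).tolist())
h=f.x[:3]; pickle.dump(f.x,open("fit2.pkl","wb"))
t=tri([(W,(268.5,112.5)),(S,(317.2,139.4))]); print(t.x,t.fun,tolip(h,t.x))
print("lip mid",hood2w(h,lipP(f.x[3],f.x[4],0)))
E
```

```text
[0.7329 0.0481 0.2979 0.0419 0.0488 0.0079]
[[-0.2, 0.8], [0.3, -0.3], [-1.1, -1.4], [-2.7, 3.4], [0.7, 1.1], [-0.8, 0.3], [-0.6, 0.5], [1.0, -0.1], [-0.1, -1.0], [-0.8, -0.7], [-0.4, 0.5], [1.2, 0.2], [0.3, 0.6], [-0.5, 0.1], [0.7, 0.5]]
[0.62856084 0.16660073 0.17644239] [ 0.23113349  0.13233905 -0.22820634 -0.3642356 ] [[0.14754691 0.14389332 0.03009683]]
lip mid [[0.61187328 0.01095386 0.08858628]]
```

```bash
cat >> d.py <<'E'
def goal(f,y,dx,dz,back=0,beta=32):
    M=lframe(f[2],beta); return hood2w(f[:3],lipP(f[3],f[4],y,dx,dz))[0]-back*M[:,2],M
E
python3 - <<'E'
from d import *; from workcell import *
st=observe(); f=pickle.load(open("fit2.pkl","rb"))
for a in [(-.01,.018,-.028,.10),(-.01,.018,-.028,0)]:
    g=goal(f,*a); print(g[0],delta(st,*g))
E
```

```text
[ 0.56117123 -0.07050785  0.0914426 ] (array([ 4.68,  8.61, 19.6 ]), array([ 0.21, -0.01,  0.12]))
[0.61909131 0.00270932 0.05560254] (array([ 4.68,  8.57, 29.6 ]), array([ 0.21, -0.01,  0.12]))
```

Request:
step_arm --pt "1 1.5 3 0 0 0 0" --pt "2 3 7 0 0 0 0" --pt "3 4.5 11 0 0 0 0" --pt "4 6.5 15 0 0 0 0" --pt "4.7 8 18 0 0 0 0" --pt "4.7 8.6 19.6 0.2 0 0.1 0" --pt "4.7 8.6 19.6 0.2 0 0.1 0"

```text
clock: 3.55
tcp_pos: [0.5607, -0.0679, 0.0902]
ee_rot: [-0.555, 0.74, -0.362, 0.118]
wrist_force: [-0.3, 1.0, -0.3]
gripper_width: -0.0002
```

```bash
cat > shot.py <<'E'
from d import *; from workcell import *
def shot(n,cam="wrist",net=True):
    st=observe(); c=camera(cam); c["st"]=st
    if cam!="wrist": del c["st"]
    pickle.dump(c,open(n+".pkl","wb")); cv2.imwrite(f"pics/{n}.png",c["pixels"]); return st,c
E
python3 - <<'E'
from shot import *
st,c=shot("w2"); f=pickle.load(open("fit2.pkl","rb"))
print(st["joint_positions"],st["wrist_force"])
print(delta(st,*goal(f,-.01,.018,-.028,0)))
for q in ["pointer_tip","lip_front"]: print(q,[(d["extent"],round(d["p"],2)) for d in find_in(c,q)[:2]])
T=load("w2")["T"]; print(proj(load("w2"),hood2w(f[:3],[lipP(f[3],f[4],y,0,z) for y in (-.118,.118) for z in (-.005,.005)])).round(1))
E
```

```text
[-0.7851344   0.39414865  2.05559194  1.2444173   1.36640327 -0.62074647] [-0.29407215  0.99225449 -0.25114376]
(array([ 0.23, -0.09,  9.79]), array([-0.05,  0.27, -0.16]))
pointer_tip [([162.4, 14.2, 37.1, 30.1], 0.96)]
lip_front [([194.5, 0.0, 315.0, 195.9], 0.83), ([159.7, 15.8, 39.4, 32.0], 0.39)]
[[475.  194.5]
 [477.6 176.7]
 [195.6 154.5]
 [194.3 143.6]]
```

View pics/w2.png

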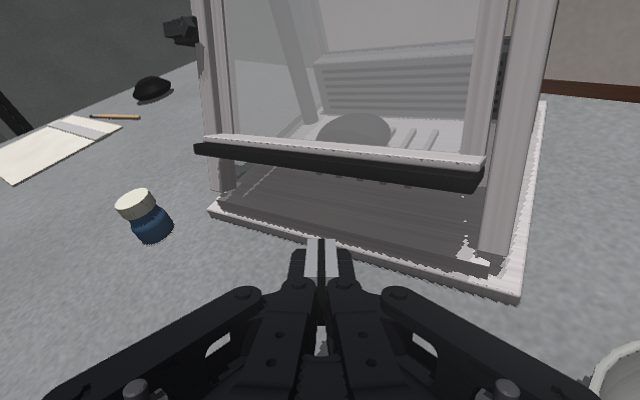

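Run:
```python
import cv2
a=cv2.imread("pics/w2.png")[5:55,150:220]; cv2.imwrite("pics/w2p.png",cv2.resize(a,None,fx=10,fy=10,interpolation=cv2.INTER_CUBIC))
```

```text
(no output)
```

View pics/w2p.png

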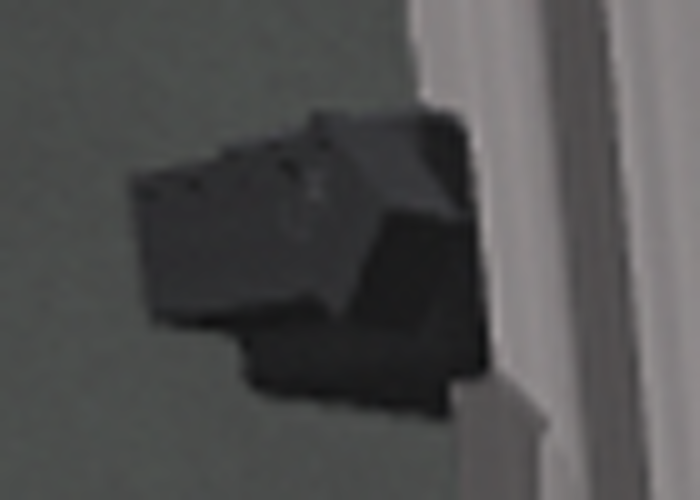

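Run:
```python
from shot import *
st=observe(); f=pickle.load(open("fit2.pkl","rb"))
g=goal(f,.06,-.045,.03,0);print(g[0],delta(st,*g))
```

```text
[0.56739502 0.06006183 0.13479334] (array([-9.3 , -5.69,  8.4 ]), array([-0.09,  0.01,  0.06]))
```

Request:
step_arm --pt "-1 -2 1 0 0 0 0" --pt "-3 -4 3 0 0 0 0" --pt "-6 -5.7 5.5 0 0 0 0" --pt "-9.3 -5.7 8.4 0 0 0 0" --pt "-9.3 -5.7 8.4 0 0 0 0" --pt "-9.3 -5.7 8.4 0 0 0 0"

```text
clock: 4.3
tcp_pos: [0.5672, 0.0612, 0.135]
ee_rot: [-0.554, 0.74, -0.362, 0.12]
wrist_force: [0.6, -1.0, 0.1]
gripper_width: -0.0002
```

Run:
```python
from shot import *
st,c=shot("w3"); print(st["tcp_pos"])
for q in ["pointer_tip"]: print(q,[(d["extent"],round(d["p"],2)) for d in find_in(c,q)[:2]])
cv2.imwrite("pics/w3z.png",cv2.resize(c["pixels"][0:260,100:440],None,fx=2.2,fy=2.2,interpolation=cv2.INTER_CUBIC))
```

```text
[0.56715961 0.06117984 0.13503578]
pointer_tip [([247.7, 81.7, 45.1, 34.8], 0.92)]
```

View pics/w3z.png

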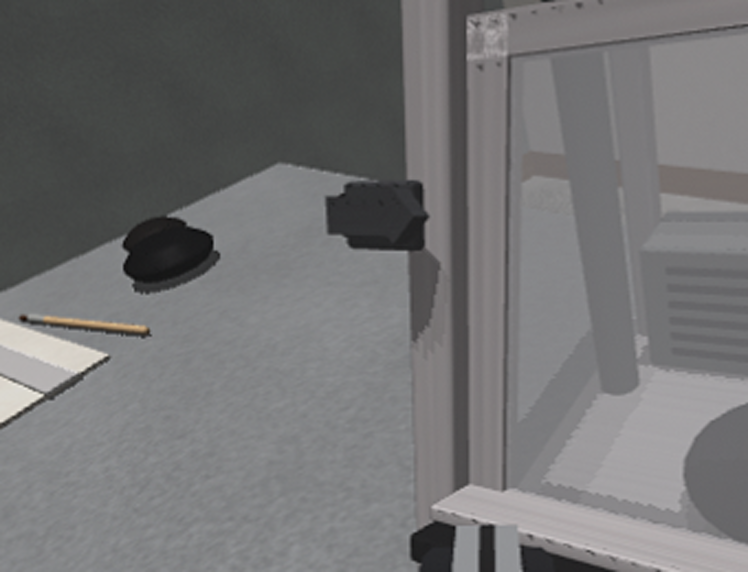

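Run:
```python
import cv2
a=cv2.imread("pics/w3.png")[70:125,235:305]; a=cv2.convertScaleAbs(a,alpha=1.8,beta=0); cv2.imwrite("pics/w3p.png",cv2.resize(a,None,fx=10,fy=10,interpolation=cv2.INTER_CUBIC))
```

```text
(no output)
```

View pics/w3p.png

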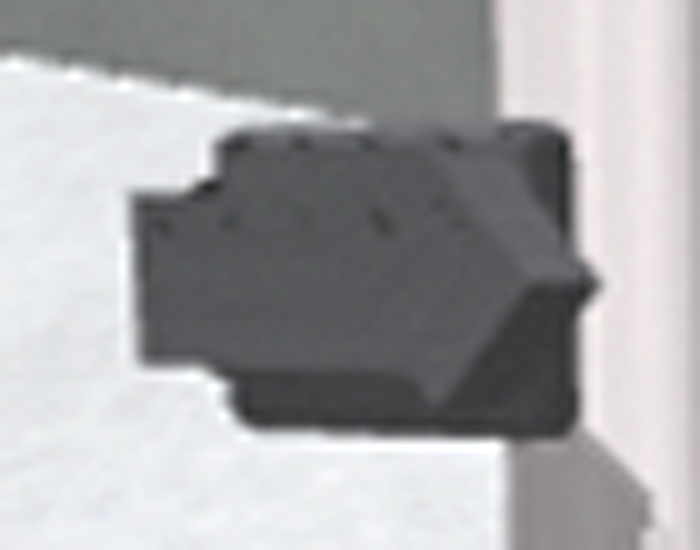

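Run:
```python
from d import *
f=pickle.load(open("fit2.pkl","rb"));h=f[:3]
W2=load("w2");W3=load("w3");S=load("side0")
for a,b in [((188.2,25),(288,98)),((196,26.5),(294.8,98.5))]:
    t=tri([(W2,a),(W3,b)]); print(t.x,t.fun,tolip(h,t.x), proj(S,t.x))
# constrained: s of pointer if y=.13, o=.0488 from W3 only
P=lambda s,y,o: hood2w(h,foot+uz*s+uy*y-ux*o)
for s in (.140,.145,.15,.155): print(s,proj(W3,P(s,.125,.045)),proj(W3,P(s,.125,.03)),proj(W2,P(s,.125,.045)),proj(W2,P(s,.125,.03)))
```

```text
[0.62839249 0.1447204  0.17817982] [ 0.0189306  -0.02618935 -0.01480048  0.0203822 ] [[0.14633941 0.12302612 0.03679744]] [[318.58707295 143.26877208]]
[0.63480692 0.14642424 0.17483932] [-0.17451448  0.24492424  0.13726296 -0.19177546] [[0.1461147  0.12277219 0.02937505]] [[321.03646799 143.78125829]]
0.14 [[278.19018976 108.18169739]] [[292.01439577 107.51123035]] [[179.25351731  31.88312739]] [[194.44215181  34.62362081]]
0.145 [[277.89153082 100.22038084]] [[291.8270569   99.98563969]] [[178.42498697  25.26982015]] [[193.73365162  28.31375755]]
0.15 [[277.5879938   92.14142742]] [[291.63682322  92.35504505]] [[177.58575029  18.5787769 ]] [[193.01641063  21.93306073]]
0.155 [[277.27944916  83.94191844]] [[291.44362208  84.6169877 ]] [[176.73558263  11.80845853]] [[192.29025374  15.48019174]]
```

Run:
```python
from shot import *
st=observe(); f=pickle.load(open("fit2.pkl","rb"))
for a in [(-.01,.018,-.028,.08),(-.01,.018,-.028,0)]:
    g=goal(f,*a);print(g[0],delta(st,*g))
```

```text
[ 0.57275525 -0.05586441  0.08427459] (array([ 9.21,  5.82, -6.38]), array([-0.13, -0.02,  0.05]))
[0.61909131 0.00270932 0.05560254] (array([9.21, 5.84, 1.62]), array([-0.13, -0.02,  0.05]))
```

Request:
step_arm --pt "3 0 -2 0 0 0 0" --pt "6.5 1.5 -5 0 0 0 0" --pt "9.2 4 -6.4 0 0 0 0" --pt "9.2 5.8 -6.4 0 0 0 0" --pt "9.2 5.8 -6.4 0 0 0 0" --pt "9.2 5.8 -3.4 0 0 0 0" --pt "9.2 5.8 -3.4 0 0 0 0"

```text
clock: 5.1
tcp_pos: [0.5894, -0.031, 0.0723]
ee_rot: [-0.555, 0.74, -0.362, 0.118]
wrist_force: [-0.4, 0.2, 0.1]
gripper_width: 0.0001
```

Run:
```python
from shot import *
f=pickle.load(open("fit2.pkl","rb")); st,c=shot("w4"); 
print(st["tcp_pos"],st["wrist_force"],delta(st,*goal(f,-.01,.018,-.028,0)))
```

```text
[ 0.5893822  -0.03095484  0.07232033] [-0.44890609  0.18335219  0.10006129] (array([ 0.24, -0.1 ,  4.78]), array([-0.07,  0.22, -0.09]))
```

View pics/w4.png

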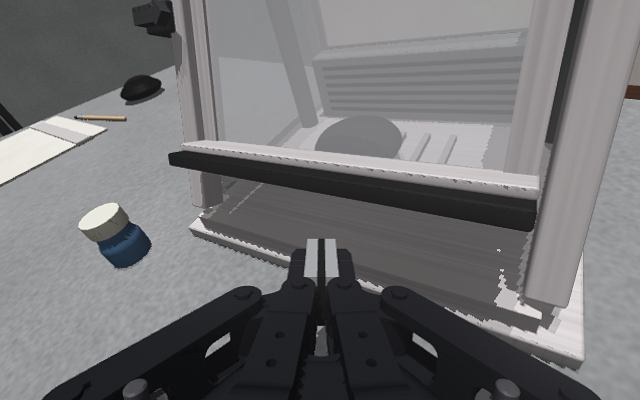

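Request:
step_arm --pt "0 0 1.5 0 0 0 0" --pt "0.1 0 3 0 0 0 0" --pt "0.2 0 4.4 0 0 0 0" --pt "0.2 0 4.8 0 0 0 0" --pt "0.2 0 4.8 0 0 0 0"

```text
clock: 5.65
tcp_pos: [0.6183, 0.0029, 0.0544]
ee_rot: [-0.555, 0.74, -0.362, 0.118]
wrist_force: [-1.1, 0.1, 0.4]
gripper_width: -0.0003
```

Run:
```python
from shot import *
f=pickle.load(open("fit2.pkl","rb")); st,c=shot("s5","side"); 
print(st["joint_positions"],st["tcp_pos"],st["wrist_force"],delta(st,*goal(f,-.01,.018,-.016,0)))
cv2.imwrite("pics/s5z.png",cv2.resize(c["pixels"][80:300,200:460],None,fx=3,fy=2.7,interpolation=cv2.INTER_CUBIC))
```

```text
[-0.59609633  0.51040398  1.9873905   1.39830653  1.24053746 -0.64053166] [0.6182717  0.00288381 0.05441551] [-1.13496225  0.10768077  0.44582858] (array([ 0.04, -1.34, -0.01]), array([-0.05,  0.22, -0.07]))
```

View pics/s5z.png

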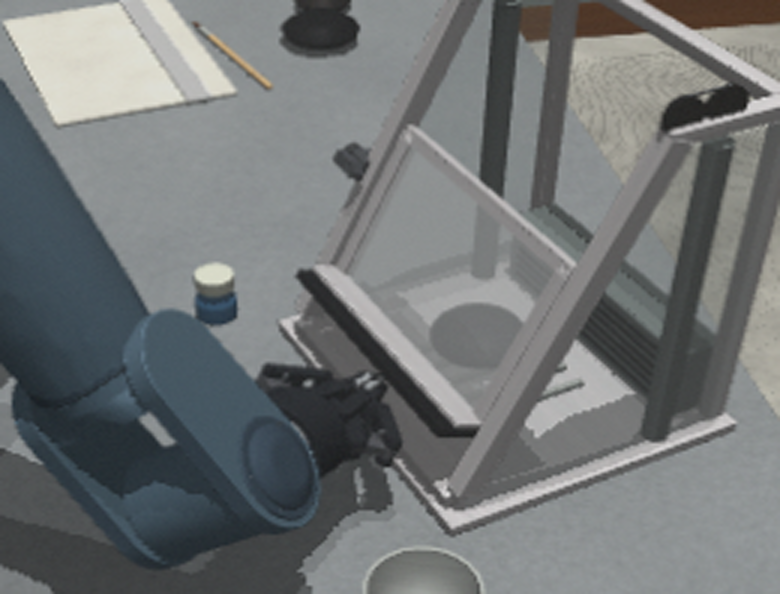

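Request:
step_arm --pt "0 -0.5 0 0 0 0 0" --pt "0 -0.9 0 0 0 0 0" --pt "0 -1.3 0 0 0 0 0" --pt "0 -1.6 0 0 0 0 0" --pt "0 -2.0 0 0 0 0 0" --pt "0 -2.4 0 0 0 0 0"

```text
clock: 6.3
tcp_pos: [0.6278, 0.0044, 0.0764]
ee_rot: [-0.554, 0.74, -0.363, 0.119]
wrist_force: [-2.6, -3.7, -4.0]
gripper_width: -0.0002
```

Run:
```python
from shot import *
f=pickle.load(open("fit2.pkl","rb")); st,c=shot("w6"); 
p=st["tcp_pos"];print(st["wrist_force"],tolip(f[:3],p)-[f[3],0,0])
print(proj(load("w6"),hood2w(f[:3],[lipP(f[3],f[4],y,0,z) for y in (-.118,.118) for z in (-.005,.005)])).round(1))
cv2.imwrite("pics/w6z.png",cv2.resize(c["pixels"][0:300,80:560],None,fx=1.6,fy=1.6,interpolation=cv2.INTER_CUBIC))
```

```text
[-2.59351674 -3.71312319 -4.02257624] [[-0.00542446 -0.01091271  0.03155978]]
[[616.5 380.3]
 [626.6 350.9]
 [139.6 216.4]
 [137.  201.9]]
```

View pics/w6z.png

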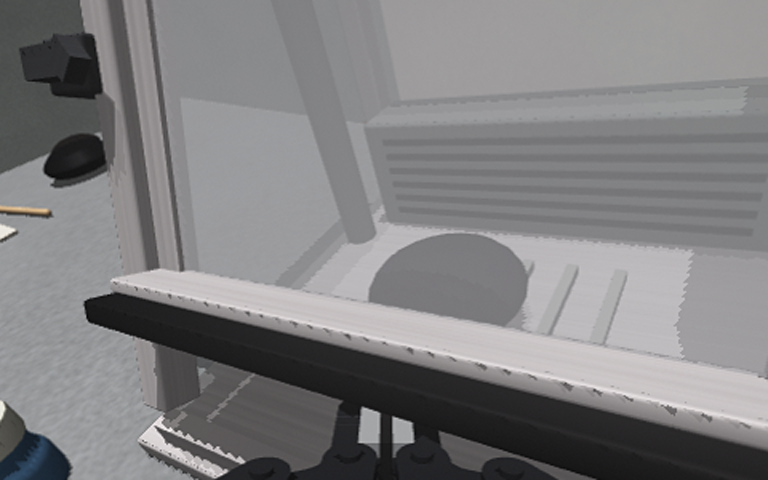

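Request:
step_arm --pt "0 -0.5 0 0 0 0 0" --pt "0 -1.1 0 0 0 0 0" --pt "0 -1.8 0 0 0 0 0" --pt "0 -2.5 0 0 0 0 0" --pt "0 -3.2 0 0 0 0 0" --pt "0 -3.8 0 0 0 0 0" --pt "0 -4.2 0 0 0 0 0" --pt "0 -4.5 0 0 0 0 0"

```text
clock: 7.15
tcp_pos: [0.6463, 0.0104, 0.1178]
ee_rot: [-0.554, 0.74, -0.362, 0.119]
wrist_force: [-1.6, -3.3, -2.4]
gripper_width: 0.0001
```

Run:
```python
from shot import *
f=pickle.load(open("fit2.pkl","rb")); st,c=shot("w7"); 
p=st["tcp_pos"];print(st["joint_positions"],st["wrist_force"],tolip(f[:3],p)-[f[3],0,0])
s=tolip(f[:3],p)[0,0]+.016; print(s)
print(proj(load("w7"),hood2w(f[:3],[lipP(s,f[4],y,0,z) for y in (-.118,.118) for z in (-.005,.005)])).round(1))
cv2.imwrite("pics/w7z.png",cv2.resize(c["pixels"][0:300,80:560],None,fx=1.6,fy=1.6,interpolation=cv2.INTER_CUBIC))
```

```text
[-0.55344996  0.40326675  1.95900527  1.38418791  1.23633963 -0.49509185] [-1.64738239 -3.27317949 -2.43733075] [[ 0.04030473 -0.01064097  0.03150346]]
0.09817799327865735
[[628.6 350. ]
 [639.6 318.3]
 [137.2 201. ]
 [134.4 186. ]]
```

View pics/w7z.png

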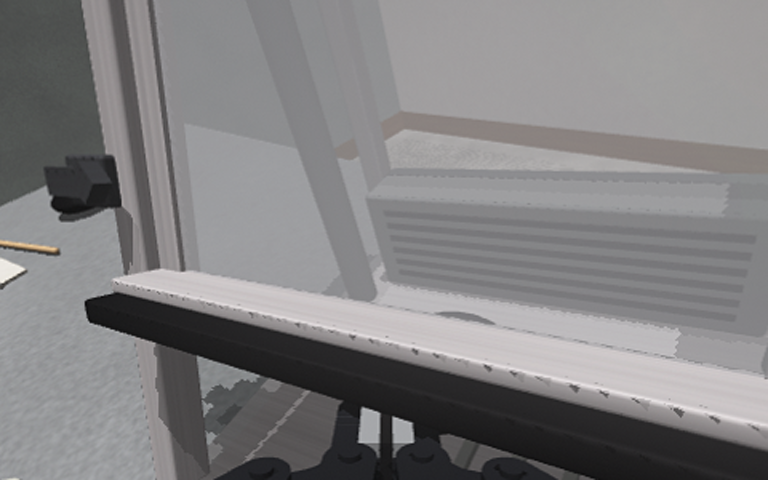

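Request:
step_arm --pt "0 -0.5 0 0 0 0 0" --pt "0 -1.1 0 0 0 0 0" --pt "0 -1.8 0 0 0 0 0" --pt "0 -2.5 0 0 0 0 0" --pt "0 -3.0 0 0 0 0 0" --pt "0 -3.4 0 0 0 0 0" --pt "0 -3.7 0 0 0 0 0" --pt "0 -3.8 0 0 0 0 0"

```text
clock: 8.0
tcp_pos: [0.6616, 0.0152, 0.1521]
ee_rot: [-0.555, 0.74, -0.362, 0.119]
wrist_force: [-1.3, -0.1, -4.0]
gripper_width: -0.0005
```

Run:
```python
from shot import *
f=pickle.load(open("fit2.pkl","rb")); st,c=shot("w8"); 
p=st["tcp_pos"];print(st["wrist_force"],tolip(f[:3],p)-[f[3],0,0])
s=tolip(f[:3],p)[0,0]+.016; print(s)
print(proj(load("w8"),hood2w(f[:3],[lipP(s,f[4],y,0,z) for y in (-.118,.118) for z in (-.005,.005)])).round(1))
P=lambda s,y,o: hood2w(f[:3],foot+uz*s+uy*y-ux*o)
print("tip pred",proj(load("w8"),P(.1462,.123,.0368)),proj(load("w8"),P(.1462,.123,.0294)))
cv2.imwrite("pics/w8z.png",cv2.resize(c["pixels"][90:230,100:260],None,fx=4.5,fy=4.2,interpolation=cv2.INTER_CUBIC))
```

```text
[-1.26305546 -0.1085115  -3.96714914] [[ 0.07820668 -0.0105667   0.03149491]]
0.1360799392406562
[[629.  350.2]
 [640.  318.5]
 [137.3 201. ]
 [134.5 186. ]]
tip pred [[147.24665619 173.40938335]] [[157.77672104 171.27679774]]
```

View pics/w8z.png

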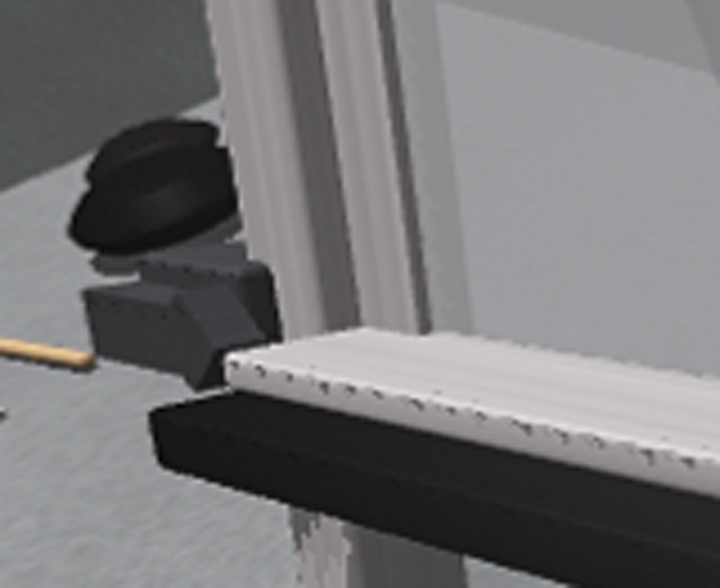

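Request:
step_arm --pt "0 -0.3 0 0 0 0 0" --pt "0 -0.6 0 0 0 0 0" --pt "0 -0.8 0 0 0 0 0" --pt "0 -0.9 0 0 0 0 0" --pt "0 -0.9 0 0 0 0 0"

```text
clock: 8.55
tcp_pos: [0.6652, 0.0162, 0.1603]
ee_rot: [-0.555, 0.74, -0.362, 0.119]
wrist_force: [-0.2, 1.9, -3.7]
gripper_width: -0.0003
```

Run:
```python
from shot import *
f=pickle.load(open("fit2.pkl","rb")); st,c=shot("w9"); 
p=st["tcp_pos"];print(st["wrist_force"],tolip(f[:3],p)-[f[3],0,0])
s=tolip(f[:3],p)[0,0]+.016; print(s)
print(proj(load("w9"),hood2w(f[:3],[lipP(s,f[4],y,0,z) for y in (.118,) for z in (-.005,.005)])).round(1))
P=lambda s,y,o: hood2w(f[:3],foot+uz*s+uy*y-ux*o)
print("tip pred",proj(load("w9"),P(.1462,.123,.0368)),proj(load("w9"),P(.1462,.123,.0294)))
cv2.imwrite("pics/w9z.png",cv2.resize(c["pixels"][130:230,100:220],None,fx=6,fy=6,interpolation=cv2.INTER_CUBIC))
st,c=shot("s9","side"); cv2.imwrite("pics/s9z.png",cv2.resize(c["pixels"][110:220,280:400],None,fx=5.4,fy=5.4,interpolation=cv2.INTER_CUBIC))
```

```text
[-0.21342376  1.92088395 -3.67606458] [[ 0.08714433 -0.01060729  0.03152018]]
0.14501759057655034
[[137.3 201. ]
 [134.6 186. ]]
tip pred [[149.41743528 186.32550724]] [[159.75958539 183.86880734]]
```

View pics/w9z.png

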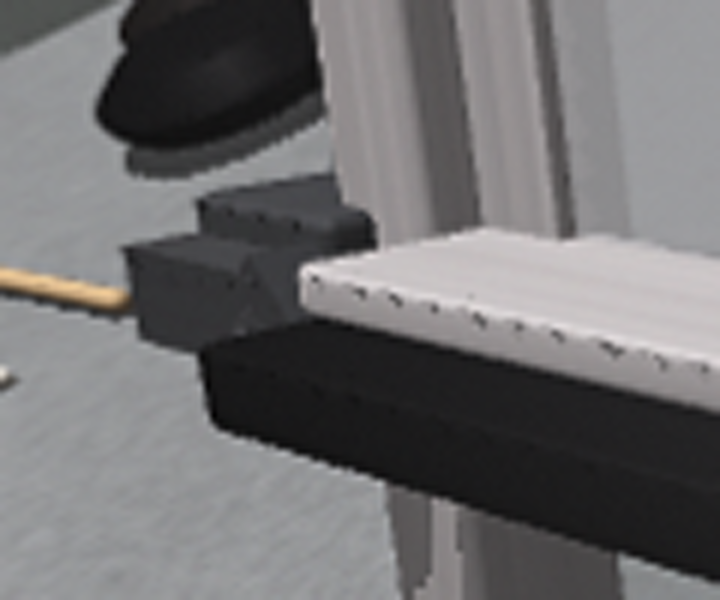

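View pics/s9z.png

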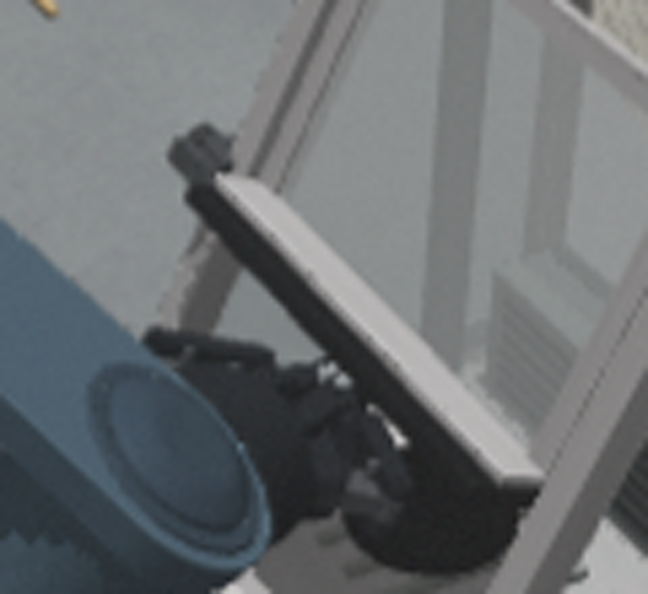

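Request:
step_arm --pt "0 -0.1 0 0 0 0 0" --pt "0 -0.1 0 0 0 0 0" --pt "0 -0.1 0 0 0 0 0"

```text
clock: 8.95
tcp_pos: [0.6654, 0.0163, 0.1607]
ee_rot: [-0.555, 0.74, -0.362, 0.119]
wrist_force: [-0.3, 1.0, -3.1]
gripper_width: -0.0001
```

Run:
```python
from shot import *
f=pickle.load(open("fit2.pkl","rb")); st=observe()
p=st["tcp_pos"];print(st["wrist_force"],tolip(f[:3],p)+[.016,0,0],cur(st)[1][:,2])
# look pose: camera at pointer level, in front: tcp dx=-.06,s=.147-.077
f[3]=.146
g=goal(f,.05,-.06,-.075); print(g[0]); 
p1=np.array(p)+lframe(f[2],32)[:,1]*.012-lframe(f[2],32)[:,2]*.08
print(delta(st,*g))
```

```text
[-0.2717923   1.00070343 -3.09947053] [[ 0.14554597 -0.0105809   0.03150522]] [ 0.57783522  0.73403616 -0.35678758]
[0.55698153 0.04640375 0.14034117]
(array([-9.24,  5.86, -3.33]), array([-0.07,  0.15, -0.08]))
```

Request:
step_arm --pt "0 0.6 0 0 0 0 0" --pt "0 1.5 -0.5 0 0 0 0" --pt "0 2 -4 0 0 0 0" --pt "0 2.5 -8 0 0 0 0" --pt "-3 4 -8 0 0 0 0" --pt "-6.5 5.9 -6 0 0 0 0" --pt "-9.2 5.9 -3.3 0 0 0 0" --pt "-9.2 5.9 -3.3 0 0 0 0"

```text
clock: 9.75
tcp_pos: [0.5544, 0.0498, 0.1383]
ee_rot: [-0.555, 0.739, -0.363, 0.116]
wrist_force: [-0.7, 0.2, -0.0]
gripper_width: -0.0003
```

Request:
step_arm --pt "0 0 0 0 0 0 0" --pt "0 0 0 0 0 0 0"

```text
clock: 9.95
tcp_pos: [0.5583, 0.0449, 0.1407]
ee_rot: [-0.554, 0.74, -0.362, 0.12]
wrist_force: [-0.0, -0.4, 0.0]
gripper_width: 0.0003
```

Run:
```python
from shot import *
f=pickle.load(open("fit2.pkl","rb")); st,c=shot("w10"); W=load("w10")
print(st["tcp_pos"],"cam s",tolip(f[:3],W["T"][:3,3]))
P=lambda s,y,o: hood2w(f[:3],foot+uz*s+uy*y-ux*o)
print("tip pred",proj(W,P(.1462,.123,.0368)),proj(W,P(.1462,.123,.0294)))
for s in(.144,.146,.148): print(s,proj(W,hood2w(f[:3],[lipP(s,f[4],y,0,z) for y in (-.05,.118,) for z in (-.005,.005)])).round(1).tolist())
cv2.imwrite("pics/w10.png",c["pixels"])
cv2.imwrite("pics/w10z.png",cv2.resize(c["pixels"][60:140,220:340],None,fx=6.5,fy=6.5,interpolation=cv2.INTER_CUBIC))
```

```text
[0.55834604 0.0449301  0.14065905] cam s [[ 0.14747151 -0.02667158  0.2280456 ]]
tip pred [[285.72889669  97.39169422]] [[291.90177769  97.35123131]]
0.144 [[592.3, 116.0], [598.5, 91.1], [281.0, 108.4], [280.5, 93.2]]
0.146 [[593.5, 111.1], [599.8, 86.0], [280.9, 105.4], [280.4, 90.1]]
0.148 [[594.8, 106.2], [601.1, 80.8], [280.8, 102.4], [280.3, 87.0]]
```

View pics/w10.png

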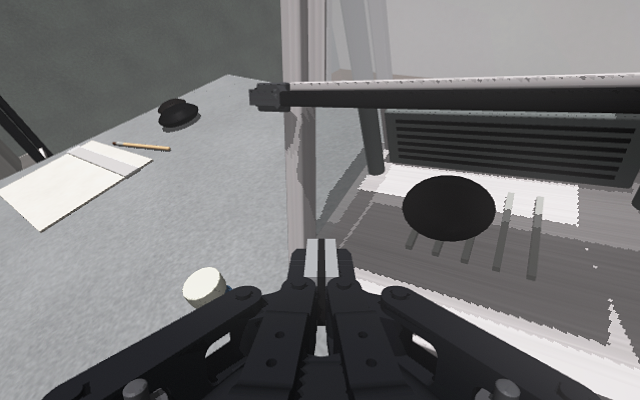

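View pics/w10z.png

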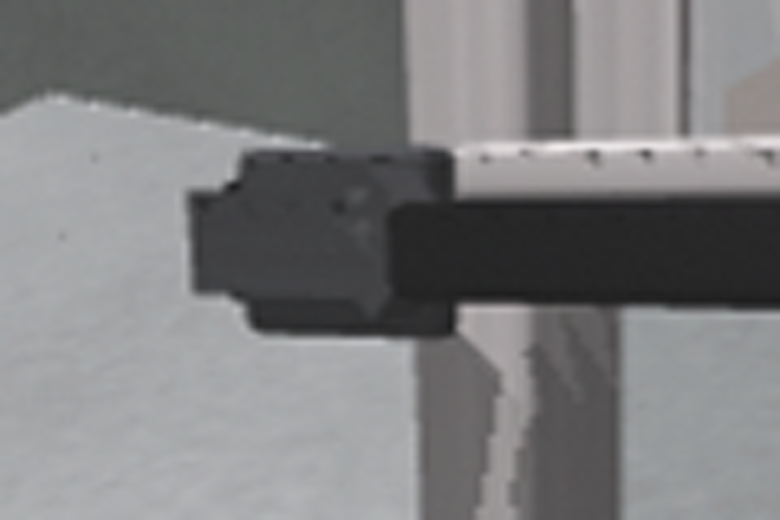

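Request:
step_arm --pt "1 0 -3 0 0 0 0" --pt "2 0 -7 0 0 0 0" --pt "3 -1 -11 0 0 0 0" --pt "4 -2 -14 0 0 0 0" --pt "4 -2 -15 0 0 0 0" --pt "4 -2 -15 0 0 0 0" --pt "4 -2 -15 0 0 0 0"

```text
clock: 10.7
tcp_pos: [0.5068, -0.0875, 0.2017]
ee_rot: [-0.555, 0.739, -0.363, 0.118]
wrist_force: [-0.3, 0.5, 0.5]
gripper_width: 0.0002
```

Run:
```python
from shot import *
f=pickle.load(open("fit2.pkl","rb"))
st,c=shot("w11"); W=load("w11"); print(st["tcp_pos"],st["wrist_force"])
P=lambda s,y,o: hood2w(f[:3],foot+uz*s+uy*y-ux*o)
print("tip",proj(W,P(.1462,.123,.0368)))
for s in(.144,.146,.148): print(s,proj(W,hood2w(f[:3],[lipP(s,f[4],y,0,z) for y in (.118,) for z in (-.005,.005)])).round(1).tolist())
x,y=proj(W,P(.1462,.123,.0368))[0].astype(int)
cv2.imwrite("pics/w11z.png",cv2.resize(c["pixels"][max(0,y-40):y+40,x-50:x+70],None,fx=6.5,fy=6.5,interpolation=cv2.INTER_CUBIC)); print(x-50,max(0,y-40))
st,c=shot("c11","scene")
```

```text
[ 0.50678692 -0.08748565  0.20173421] [-0.31358496  0.45771943  0.46005287]
tip [[267.39303379 112.6338094 ]]
0.144 [[264.1, 119.6], [263.6, 110.7]]
0.146 [[264.0, 117.9], [263.5, 108.9]]
0.148 [[263.9, 116.1], [263.4, 107.1]]
217 72
```

View pics/w11z.png

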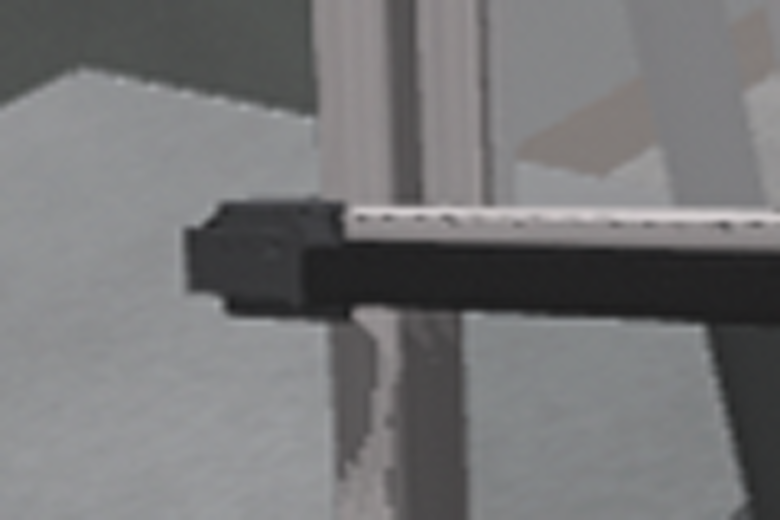

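View pics/c11.png

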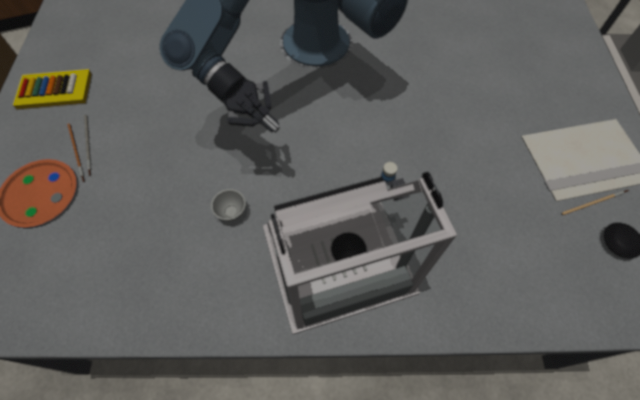

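Run:
```python
from shot import *
st=observe(); f=pickle.load(open("fit2.pkl","rb")); f[3]=.1455
for a in [(-.01,.018,-.030,.08),(-.01,.018,-.030,0)]:
    g=goal(f,*a);print(g[0],delta(st,*g))
```

```text
[ 0.61381285 -0.04325818  0.17637969] (array([ 5.27, -2.59, 10.26]), array([-0.07,  0.25, -0.17]))
[0.66014891 0.01531556 0.14770764] (array([ 5.31, -2.58, 18.26]), array([-0.07,  0.25, -0.17]))
```

Request:
step_arm --pt "2 -1 3 0 0 0 0" --pt "4 -2 7 0 0 0 0" --pt "5.3 -2.5 10 0 0 0 0" --pt "5.3 -2.5 10 0 0 0 0" --pt "5.3 -2.5 13 0 0 0 0" --pt "5.3 -2.5 16 0 0 0 0" --pt "5.3 -2.5 18.2 0 0 0 0" --pt "5.3 -2.5 18.2 0 0 0 0"

```text
clock: 11.6
tcp_pos: [0.6589, 0.0161, 0.1465]
ee_rot: [-0.555, 0.74, -0.362, 0.116]
wrist_force: [-0.0, 0.5, -0.5]
gripper_width: 0.0
```

Request:
step_arm --pt "0 -0.4 0 0 0 0 0" --pt "0 -0.8 0 0 0 0 0" --pt "0 -0.9 0 0 0 0 0" --pt "0 -0.9 0 0 0 0 0"

```text
clock: 12.0
tcp_pos: [0.6638, 0.0133, 0.1573]
ee_rot: [-0.554, 0.74, -0.362, 0.12]
wrist_force: [-0.9, 1.1, 0.5]
gripper_width: -0.0001
```

Run:
```python
from shot import *
st=observe(); f=pickle.load(open("fit2.pkl","rb"))
print(st["wrist_force"],tolip(f[:3],st["tcp_pos"])+[.016,0,0],cur(st)[1]-lframe(f[2],32))
```

```text
[-0.90204427  1.05246846  0.45286199] [[ 0.14145109 -0.01298248  0.03220947]] [[ 4.94866229e-04  9.09707095e-04  2.86742855e-05]
 [ 6.76483476e-04  1.35512524e-03  8.46320066e-04]
 [-4.56456508e-04 -5.89331176e-04  1.78069944e-03]]
```

Request:
step_arm --pt "0 -0.2 0 0 0 0 0" --pt "0 -0.35 0 0 0 0 0" --pt "0 -0.4 0 0 0 0 0" --pt "0 -0.45 0 0 0 0 0" --pt "0 -0.45 0 0 0 0 0"

```text
clock: 12.5
tcp_pos: [0.6654, 0.0147, 0.1605]
ee_rot: [-0.554, 0.74, -0.362, 0.119]
wrist_force: [-0.1, -0.3, 1.3]
gripper_width: 0.0001
```

Run:
```python
from shot import *
st=observe(); f=pickle.load(open("fit2.pkl","rb"))
print(st["wrist_force"],tolip(f[:3],st["tcp_pos"])+[.016,0,0])
```

```text
[-0.13332866 -0.33742156  1.34165935] [[ 0.14517284 -0.01209731  0.03180516]]
```

Not in contact yet (last contact reading 0.1455); go up by about 1.2 mm.

Request:
step_arm --pt "0 -0.08 0 0 0 0 0" --pt "0 -0.12 0 0 0 0 0" --pt "0 -0.12 0 0 0 0 0"

```text
clock: 12.8
tcp_pos: [0.6656, 0.0149, 0.1609]
ee_rot: [-0.554, 0.74, -0.363, 0.119]
wrist_force: [-1.2, -0.9, -2.8]
gripper_width: 0.0002
```

Run:
```python
from shot import *
st=observe(); f=pickle.load(open("fit2.pkl","rb"))
print(st["wrist_force"],tolip(f[:3],st["tcp_pos"])+[.016,0,0])
```

```text
[-1.16947174 -0.90833956 -2.78156135] [[ 0.14556607 -0.01202479  0.03182314]]
```

Request:
step_arm --pt "0 -0.06 0 0 0 0 0" --pt "0 -0.1 0 0 0 0 0" --pt "0 -0.1 0 0 0 0 0"

```text
clock: 13.1
tcp_pos: [0.6661, 0.015, 0.1622]
ee_rot: [-0.554, 0.74, -0.363, 0.119]
wrist_force: [-1.8, -1.7, -2.9]
gripper_width: -0.0
```

Run:
```python
from shot import *
st=observe(); f=pickle.load(open("fit2.pkl","rb"))
print(st["wrist_force"],tolip(f[:3],st["tcp_pos"])+[.016,0,0])
```

```text
[-1.7628011  -1.74447837 -2.94793932] [[ 0.14698589 -0.01204818  0.03182634]]
```

Reads 0.1470, slightly more than 1 mm further; good. Withdraw and look from pointer level.

Request:
step_arm --pt "0 0.6 0 0 0 0 0" --pt "0 1.5 -0.5 0 0 0 0" --pt "0 2 -4 0 0 0 0" --pt "0 2.5 -8 0 0 0 0" --pt "-3 4 -8 0 0 0 0" --pt "-6.5 5.9 -6 0 0 0 0" --pt "-9.2 5.9 -3.3 0 0 0 0" --pt "-9.2 5.9 -3.3 0 0 0 0"

```text
clock: 13.9
tcp_pos: [0.5551, 0.0489, 0.1399]
ee_rot: [-0.555, 0.739, -0.362, 0.116]
wrist_force: [-0.6, -0.4, -0.5]
gripper_width: -0.0002
```

Request:
step_arm --pt "0 0 0 0 0 0 0" --pt "0 0 0 0 0 0 0"

```text
clock: 14.1
tcp_pos: [0.5591, 0.0439, 0.1423]
ee_rot: [-0.554, 0.74, -0.362, 0.12]
wrist_force: [-0.0, -1.0, -0.8]
gripper_width: 0.0002
```

Run:
```python
from shot import *
f=pickle.load(open("fit2.pkl","rb")); st,c=shot("w12"); W=load("w12")
P=lambda s,y,o: hood2w(f[:3],foot+uz*s+uy*y-ux*o)
print("tip pred",proj(W,P(.1462,.123,.0368)),st["tcp_pos"])
for s in(.144,.146,.148): print(s,proj(W,hood2w(f[:3],[lipP(s,f[4],y,0,z) for y in (.118,) for z in (-.005,.005)])).round(1).tolist())
cv2.imwrite("pics/w12z.png",cv2.resize(c["pixels"][60:140,220:340],None,fx=6.5,fy=6.5,interpolation=cv2.INTER_CUBIC))
```

```text
tip pred [[284.86112791  99.80600431]] [0.55908603 0.04393542 0.14232206]
0.144 [[280.1, 110.8], [279.6, 95.8]]
0.146 [[280.0, 107.9], [279.5, 92.7]]
0.148 [[279.9, 104.9], [279.4, 89.6]]
```

View pics/w12z.png

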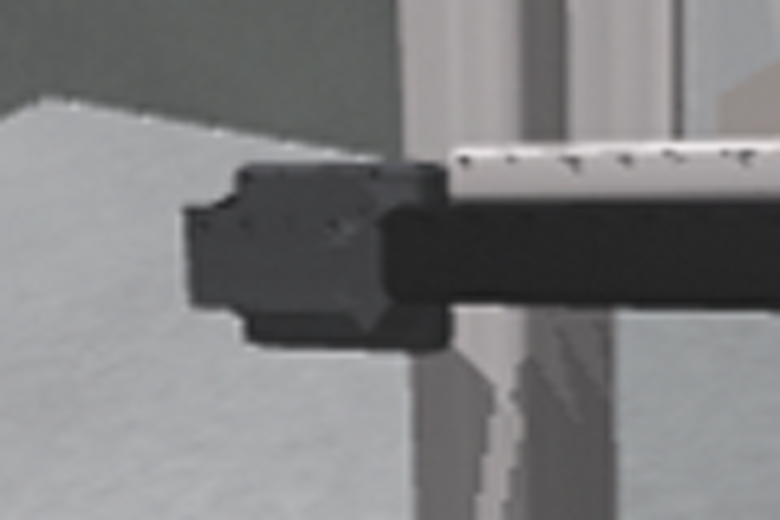

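Request:
step_arm --pt "1 0 -3 0 0 0 0" --pt "2 0 -7 0 0 0 0" --pt "3 -1 -11 0 0 0 0" --pt "4 -2 -14 0 0 0 0" --pt "4 -2 -15 0 0 0 0" --pt "4 -2 -15 0 0 0 0" --pt "4 -2 -15 0 0 0 0"

```text
clock: 14.85
tcp_pos: [0.5076, -0.0887, 0.2034]
ee_rot: [-0.555, 0.739, -0.363, 0.118]
wrist_force: [-0.6, 0.1, -0.6]
gripper_width: 0.0001
```

Run:
```python
from shot import *
st,c=shot("w13"); print(st["tcp_pos"],st["wrist_force"],abs(st["joint_velocities"]).max())
st,c=shot("c13","scene")
```

```text
[ 0.50761018 -0.08867377  0.20339356] [-0.59257764  0.13014016 -0.5777299 ] 0.020596433151146197
```

View pics/w13.png

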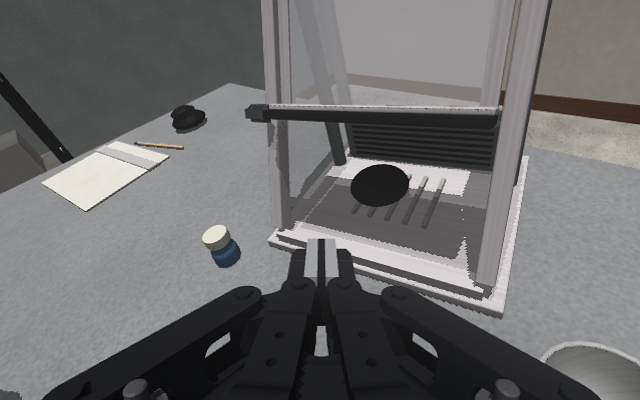

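View pics/c13.png

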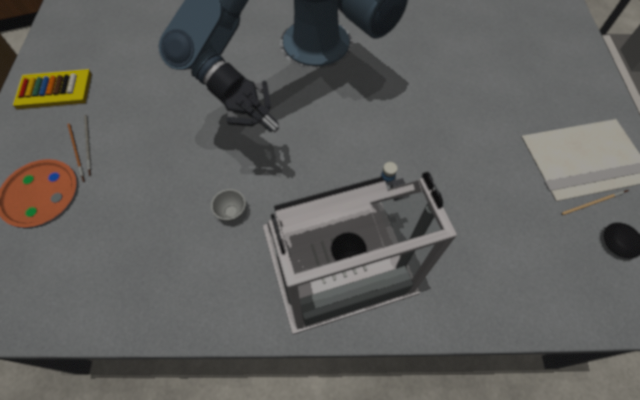

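The lip's left end at (265,113) is level with the pointer. The jar (390,170), bowl (230,205) and stone (348,246) are where they were, and the hand is clear of everything.

```bash
python3 -c "
from workcell import *
print(finish_job())"
```

```text
the job is handed in; nothing more can be done
None
```

I pushed the sash up about 105 mm with the shut fingertips under the black lip, until the lip was level with the pointer. I then drew the hand back clear and handed the job in at about 15 s.

- **Level:** After the first push the wrist camera showed the lip 0.7–1.5 mm low, so I went back under it and pushed about 1 mm more. The last view, taken from pointer height, put the lip's mid-line within about 0.5 mm of the tooth's. The finger contact reading gave 0.147 m against 0.146 m for the pointer, so the lip may be a hair high. The calibration is only good to about 2 mm.
- **Other things:** In the last scene and wrist pictures the jar, bowl, stone and pointer looked unmoved. This was by eye, not by measurement.
- **Forces:** At each check while pushing, the wrist force read about 6 N or less, and it was near zero at the end with nothing touched.

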